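# Clamp a salami in the portioning rest

## Task

Slide the stop along its rail so that its sprung pad pushes the salami fully home against the end plate and stays well pressed in, but never drive the pad all the way in. Then flip the red cam lever right over, past centre, until it snaps down locked pointing towards the salami's side, and let go, leaving the salami held; leave the jar, the tin and the price sign alone.

Things in the scene. Friction and masses are not known exactly. Their poses are not given: they have to be found in the camera images.
- rest: White board 190x420x20 mm, fixed. Origin: centre of its underside, on the counter; y is the slide direction, z up. In its frame (mm): two steel cradle rods along y, r 8, at x -53 and -17, tops z 36; aluminium end plate at the -y end, inner face y -178, x -85 to 15, top z 110; round steel rail d 20 along y at x 50, z 50, with posts 75 high at y -197 and 197.
- salami: Firm salami, red-brown with a pale band, diameter 56, length 160 mm, about 0.42 kg, lying along y in the cradle (axis at x -35, z 59 mm of the rest). Origin: its centre. Starts 5 to 25 mm short of the end plate; fully home its centre is at y = -98 mm of the rest. Slides with about 3 N.
- stop_slide (a joint): Slide of the grey stop (block 44x60x50 mm round the rail; carries push plate, pad, lever), m. 0 = far from the salami, grows to 0.105 towards it (rest's -y). Unclamped: about 8 N of drag, stays where left; stronger pushes on the lever shift it too. The unpressed pad touches a salami that is home at 0.082; 0.090 presses it in 8 mm. With the lever locked it is gripped (over 50 N).
- pad (a joint): Black rubber pad, diameter 48 mm, 10 thick, on the plate's salami side, spring 1 N per mm. 0 = out, grows as pressed in (m), stop at 0.018. Press it in at least 4 mm, salami home, before throwing the lever; it must end at least 3 mm in and never reach 17.5 mm. Let go unclamped, it springs back to about 8 mm at most.
- cam_lever (a joint): Red lever, bar 20 wide, 10 thick, 100 mm from pivot to end; rad, axis along the rest's x. 0 = open, leaning to the rest's +y, 55 deg above level; 0.61 = upright; 2.094 = locked, pointing to -y, 5 deg above level. Free (2 N at its end), stays where left, up to 1.4; then stiff and springs back; dead centre 1.85 (about 10 N pressed down near its end, more nearer the pivot), then snaps locked.
- push_face (a point): Centre of the back of the aluminium push plate (the face to the rest's +y, away from the salami). Plate 105 mm wide (x), 12 thick, z 40 to 115 mm; this point is at x -35, z 77.5 mm of the rest. Free space behind it; the open lever stands 85 mm beside it (at x 50), reaching up to 195 mm high.
- lever_pivot (a point): Pivot of the cam lever, on the stop at x = 50 mm and z = 95 mm in the rest's frame; in y it lies 4 mm from the push face, towards the rest's +y.
- lever_tip (a point): Middle of the free end of the cam lever, 100 mm from the pivot.
- pad_face (a point): Centre of the pad's front face, which meets the salami's end; unpressed it is 42 mm ahead (rest's -y) of the push face.
- jar: Amber glass jar with yellow cap, diameter 64 mm, 95 mm high, bystander beside the rest. Origin: centre of its foot.
- tin: Low tin with green label, diameter 72 mm, 60 mm high, bystander. Origin: centre of its foot.
- price_sign: Yellow blank price sign on a wooden foot 50 x 80 mm, 73 mm high, bystander. Origin: centre of its foot.
Things that resemble listed ones, but are neither listed nor needed, are in the scene too. Leave any turquoise look-alike of the salami alone.

How it is judged:
By the outcome, as a careful person would: the job done as asked, in the order asked, and still so for the second after the job is handed in, with the robot touching nothing.
It also fails if it takes over 51 s, if anything falls off the work surface, if the arm or the gripper's body presses on something with over 40 N, if the wrist force passes 120 N, or if a joint passes its speed limit or range.

## Robot

A 6-joint arm with a two-finger parallel gripper is mounted at the origin on the work surface. World frame = base frame: x ahead of the robot, y to its left, z up, the work surface at z = 0. Lengths are in m, angles in rad, forces in N, time in s.
With the tool pointing down it reaches from about 0.35 to 0.725 m from the base axis. Payload 6 kg.
Tool frame: the origin (TCP) lies at the very end of the fingers, on their centre line; the grasp point (between the pads) lies 19 mm behind it; z points along the fingers, y is the line along which they close (so a half turn about z gives the same grasp; the last joint's range is limited). The gripper opens to 85 mm and grips with 20 to 120 N. Pads are 22 mm wide; open, the fingers measure 114 mm over their backs; the gripper's body (76 mm by 85 mm) begins 54 mm behind the grasp point. The pads swing forward as they close: fully open they stand 13 mm farther back than shut.
Start: joints at [-0.848, 0.04, 0.085, 0, -1.615, -0.334], TCP at [0.227, -0.555, 0.231] pointing down, gripper open.
Joint ranges: [-2.56, 2.56], [-1.29, 2.01], [-1.08, 1.49], [-3.29, 1.98], [-2.81, -0.18], [-2.99, 2.99]. Speed limits (rad/s): [2.57, 2.57, 3.01, 3.14, 3.14, 3.14].

## Interface

Orientations are given as a unit quaternion [x, y, z, w].
In Python, from workcell import ctrl gives the robot as it stands. Calls block until the motion is done:
- ctrl.move_pose(position, orientation): joint-space move of the TCP to a pose.
- ctrl.servo_line(position, vel=0.15, attitude=None): straight line of the TCP; attitude=None keeps the orientation; vel is the mean speed in m/s.
- ctrl.set_joints(angles): joint-space move.
- ctrl.grip(opening): finger opening in m; the grip force is fixed at half the most; returns when the fingers have stopped.
- ctrl.hold(seconds).
- ctrl.ik(position, orientation): joint angles nearest the present ones, or None.
- ctrl.observe(): the state.
- ctrl.get_image(name): name is "scene" or "top"; returns the picture (384x512x3 uint8, red, green, blue); there is no depth.
- ctrl.calibration(name): a dict with "fx", "fy", "cx", "cy" (pixels), "R" (3x3) and "t" (3): a world point X has camera coordinates R X + t. Camera axes: x right, y down, z forward; pixel columns grow to the right and rows downward; lengths in m; the calibration is good to about 2 mm. A picture is of the moment at which its call begins. calibration takes no time and is no camera call.
A pose or a line that the arm cannot do raises ctrl.PlanningError and nothing moves.
- ctrl.close_job(): hands the job in; it is judged then, once.
The state is a dict: "time_s": time; "joints": joint angles; "qd": joint speeds; "joint_torque": joint torques, N m; "ee_pos": TCP position; "orientation": TCP orientation; "contact_force": force on the tool from outside, world axes, zero at the start; "torque": the same for the moment, N m; "gripper_width": finger opening in m; "finger_force": force on a finger pad.
Only numpy, scipy, OpenCV 4.12 (cv2) and the standard library are available. Lean on these libraries where they do the work, as an engineer would, in place of code of your own. Each camera call takes 0.05 s, during which the arm holds its last target. There are 200 camera calls.

## Working session

There is one attempt and no reset: what is moved stays moved. The work goes in short steps, each a Python script; the robot and the scene stay as the last script left them, time stands still between calls to the robot, and variables do not carry over. Pictures are saved under pics/ and viewed, at most 10 in all, crops included, and the job is handed in when it is done.

```bash
mkdir -p pics
python3 - <<'E'
from workcell import ctrl
import cv2,numpy as np
for n in("scene","top"):
    im=ctrl.get_image(n); cv2.imwrite(f"pics/{n}0.png",im[:,:,::-1])
    c=ctrl.calibration(n); print(n,c)
s=ctrl.observe();print(s["time_s"],s["orientation"],s["ee_pos"],s["gripper_width"])
a=cv2.imread("pics/scene0.png");b=cv2.imread("pics/top0.png")
E
```

```text
scene {'fx': 454.1436574689977, 'fy': 454.1436574689977, 'cx': 261.0136876171613, 'cy': 192.04481807688097, 'R': array([[-0.25581772,  0.96666878,  0.0104292 ],
       [ 0.54608403,  0.15340012, -0.8235658 ],
       [-0.79771519, -0.20498751, -0.56712485]]), 't': array([ 0.17172085, -0.17569724,  1.50502746])}
top {'fx': 413.058702285744, 'fy': 413.058702285744, 'cx': 257.51685282744575, 'cy': 195.88067577472503, 'R': array([[-0.02696692, -0.99961664, -0.00627295],
       [-0.99114532,  0.0275535 , -0.12989137],
       [ 0.13001441,  0.00271463, -0.99150839]]), 't': array([-0.00302557,  0.54388853,  0.93926439])}
0.1 [-1.93209354e-01  9.81157215e-01  7.81907085e-04 -2.32100665e-04] [ 0.22741191 -0.55490152  0.23037508] 0.08549796166557395
```

View pics/scene0.png

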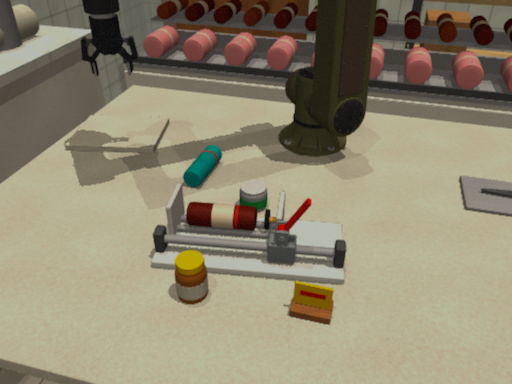

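View pics/top0.png

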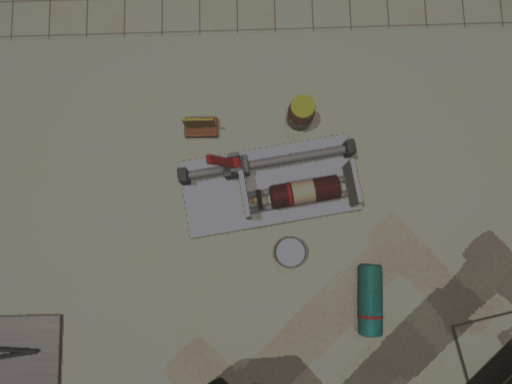

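```bash
cat > h.py <<'E'
import cv2,numpy as np
from workcell import ctrl
def ray(n,u,v,z):
    c=ctrl.calibration(n);R=np.array(c["R"]);t=np.array(c["t"])
    d=R.T@np.array([(u-c["cx"])/c["fx"],(v-c["cy"])/c["fy"],1]);o=-R.T@t
    return o+d*(z-o[2])/d[2]
def proj(n,X):
    c=ctrl.calibration(n);p=np.array(c["R"])@X+np.array(c["t"])
    return np.array([c["fx"]*p[0]/p[2]+c["cx"],c["fy"]*p[1]/p[2]+c["cy"]])
E
python3 - <<'E'
from h import *
b=cv2.imread("pics/top0.png");hsv=cv2.cvtColor(b,cv2.COLOR_BGR2HSV)
print("hsv board",hsv[215,215],hsv[225,230],"counter",hsv[260,215],hsv[100,250])
m=((b[:,:,0].astype(int)-b[:,:,2])>-6)&(b[:,:,1]>90)
m=m.astype(np.uint8)*255;m[:125]=0;m[245:]=0;m[:,:170]=0;m[:,375:]=0
m=cv2.morphologyEx(m,cv2.MORPH_OPEN,np.ones((3,3)))
cs,_=cv2.findContours(m,cv2.RETR_EXTERNAL,cv2.CHAIN_APPROX_NONE)
pts=np.vstack([c for c in cs if cv2.contourArea(c)>30])
P=np.array([ray("top",p[0][0],p[0][1],0.02)[:2]*1000 for p in cv2.convexHull(pts)],np.float32)
print(cv2.minAreaRect(P));box=cv2.boxPoints(cv2.minAreaRect(P));print(box)
dk=(hsv[:,:,2]<60).astype(np.uint8)
n,l,st,ce=cv2.connectedComponentsWithStats(dk)
for i in range(1,n):
    if st[i,4]>25 and 130<ce[i,1]<215 and 170<ce[i,0]<370: print(st[i],ce[i],ray("top",*ce[i],0.07))
cr=cv2.resize(b[120:245,170:375],None,fx=3.8,fy=3.8,interpolation=cv2.INTER_CUBIC)
mc=cv2.resize(cv2.cvtColor(m,cv2.COLOR_GRAY2BGR)[120:245,170:375],None,fx=1,fy=1)
cr[:125,-205:]=mc
cv2.imwrite("pics/topc.png",cr)
a=cv2.imread("pics/scene0.png");cv2.imwrite("pics/sc.png",cv2.resize(a[175:285,145:355],None,fx=3.8,fy=3.8,interpolation=cv2.INTER_CUBIC))
E
```

```text
hsv board [126  10 134] [120   8 134] counter [ 28  25 130] [ 28  25 130]
((543.4087524414062, -53.63458251953125), (245.03500366210938, 419.6091613769531), 8.05242919921875)
[[ 392.70996  136.93924]
 [ 451.48853 -278.53268]
 [ 694.10754 -244.2084 ]
 [ 635.329    171.26352]]
[343 142  12  15  58] [347.27586207 151.74137931] [ 0.63587794 -0.2275537   0.07      ]
[181 170  10  15  53] [186.20754717 179.52830189] [0.58136132 0.1441995  0.07      ]
[226 172  12   7  42] [232.26190476 175.88095238] [0.58687256 0.03857987 0.07      ]
[256 190   7  20  82] [259.         199.58536585] [ 0.53049095 -0.02114929  0.07      ]
[317 195  23   7  56] [328.03571429 197.82142857] [ 0.53017695 -0.17802116  0.07      ]
[272 201  18   8  63] [280.22222222 205.22222222] [ 0.51628284 -0.06890827  0.07      ]
```

View pics/topc.png

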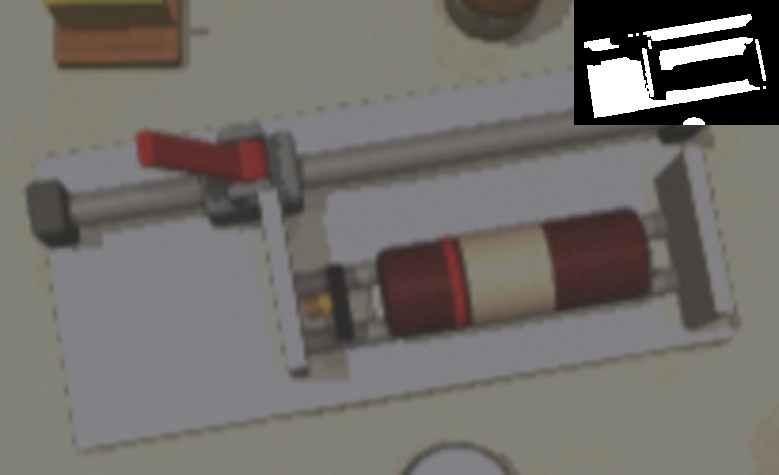

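View pics/sc.png

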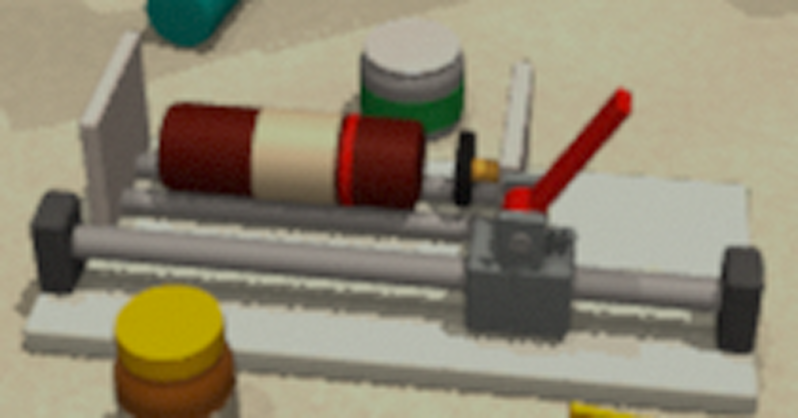

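The top crop shows the board's corners at crop (35,160), (80,447) and (733,340), and the push plate's back top edge running from (262,195) to (293,372). The lever tip is at (145,148). The scene crop confirms the lever is open and leaning to the rest's +y. It also shows the salami short of the end plate, with a clear gap to the pad.

```bash
cat >> h.py <<'E'
def full(u,v): return 170+(u+.5)/3.8-.5,120+(v+.5)/3.8-.5
E
python3 - <<'E'
from h import *
# hull without the tin
b=cv2.imread("pics/top0.png")
m=((b[:,:,0].astype(int)-b[:,:,2])>-6)&(b[:,:,1]>90)
m=m.astype(np.uint8)*255;m[:125]=0;m[245:]=0;m[:,:170]=0;m[:,375:]=0;m[228:,265:]=0
m=cv2.morphologyEx(m,cv2.MORPH_OPEN,np.ones((3,3)))
cs,_=cv2.findContours(m,cv2.RETR_EXTERNAL,cv2.CHAIN_APPROX_NONE)
pts=np.vstack([c for c in cs if cv2.contourArea(c)>30])
P=np.array([ray("top",p[0][0],p[0][1],0.02)[:2]*1000 for p in cv2.convexHull(pts)],np.float32)
print(cv2.minAreaRect(P))
W=np.array([ray("top",*full(*p),.02)[:2] for p in[(35,160),(80,447),(735,341)]])
L=np.array([(.095,.21),(-.095,.21),(-.095,-.21)])
wc,lc=W.mean(0),L.mean(0);H=(L-lc).T@(W-wc);th=np.arctan2(H[0,1]-H[1,0],H[0,0]+H[1,1])
R=np.array([[np.cos(th),-np.sin(th)],[np.sin(th),np.cos(th)]]);o=wc-R@lc
print("board",o,np.degrees(th),"res mm",1000*(W-(o+(R@L.T).T)))
loc=lambda X:1000*R.T@(X[:2]-o)
for nm,p,z in[("plate back hi",(262,195),.115),("plate back lo",(293,372),.115),("tip",(145,148),.195),("tip2",(140,133),.195),("padfront top",(346,265),.083),("salami near L",(382,292),.087),("salami far R",(643,262),.087),("endplate top R lo",(737,322),.11),("endplate in",(690,150),.11)]:
    print(nm,loc(ray("top",*full(*p),z)).round(1))
E
```

```text
((572.1443481445312, -49.49713134765625), (187.07293701171875, 419.8607482910156), 8.302422523498535)
board [ 0.57164455 -0.04985636] 7.921884801739165 res mm [[-2.3238666  -0.50453957]
 [ 2.58927425 -1.99178993]
 [-0.26540765  2.4963295 ]]
plate back hi [27.3 68.5]
plate back lo [-76.2  67.3]
tip [ 46.3 123.5]
tip2 [ 54.7 124.9]
padfront top [-16.2  26.8]
salami near L [-36.1   8.7]
salami far R [ -43.9 -145.8]
endplate top R lo [ -89.4 -187.1]
endplate in [  13.3 -180.1]
```

```bash
cat >> h.py <<'E'
TH=np.radians(8.2);O=np.array([.5720,-.0497])
def w(x,y,z):  # rest mm -> world m
    c,s=np.cos(TH),np.sin(TH);return [O[0]+(c*x-s*y)/1e3,O[1]+(s*x+c*y)/1e3,z/1e3]
def quat(half=0):
    a=TH/2+half*np.pi/2+0  # axis in xy plane: tool z down, tool y at +-rest x
    b=a+np.pi/4
    return [np.cos(b),np.sin(b),0,0]
def F():
    f=np.array(ctrl.observe()["contact_force"]);c,s=np.cos(TH),np.sin(TH)
    return np.array([c*f[0]+s*f[1],-s*f[0]+c*f[1],f[2]]).round(1)
E
python3 - <<'E'
from h import *
from scipy.spatial.transform import Rotation as Ro
best=None
for h in(0,1):
    q=quat(h);j=ctrl.ik(w(-35,108,250),q);print(h,Ro.from_quat(q).as_matrix()[:,1],j)
    if j is not None and (best is None or abs(j[5])<best[0]): best=(abs(j[5]),q)
q=best[1];ctrl.grip(0)
ctrl.move_pose(w(-35,108,250),q)
ctrl.servo_line(w(-35,108,66),vel=.2)
ctrl.hold(.2);print(F(),ctrl.observe()["time_s"],ctrl.observe()["gripper_width"])
for y in(90,80,75,60,48,42):
    ctrl.servo_line(w(-35,y,66),vel=.06);print(y,F())
print(ctrl.observe()["time_s"],np.round(ctrl.observe()["ee_pos"],4),w(-35,42,66))
E
```

```text
0 [0.98977623 0.14262893 0.        ] [ 0.48365113 -0.1580597  -0.07092567  0.         -1.65793036  2.80105852]
1 [-0.98977623 -0.14262893  0.        ] [ 0.48365113 -0.1580597  -0.07092567  0.         -1.65793036 -0.34053413]
[-0.2  0.4 -0.2] 4.5333 -3.072415570516219e-05
90 [-0.   1.4 -0.5]
80 [ 1.6  1.7 -0.7]
75 [0.8 3.7 0. ]
60 [ 1.4  4.7 -0.5]
48 [-0.2  5.3 -0.7]
42 [0.1 6.6 0.5]
6.55 [ 0.5314 -0.0125  0.066 ] [np.float64(0.5313674167025959), np.float64(-0.013121410981565773), 0.066]
```

Run:
```python
from h import *
for y in(38,35,33,31,29,27):
    ctrl.servo_line(w(-35,y,66),vel=.03);f=F();print(y,f,ctrl.observe()["time_s"])
    if f[1]>17: break
b=ctrl.get_image("top")[:,:,::-1]
cv2.imwrite("pics/t2.png",cv2.resize(b[120:245,170:375],None,fx=3.8,fy=3.8,interpolation=cv2.INTER_CUBIC))
```

```text
38 [-0.3  8.   0.3] 6.8333
35 [-0.7  8.6  2. ] 7.0833
33 [-1.3  9.8  0.4] 7.3333
31 [-1.3 11.4  2.3] 7.5833
29 [-2.  12.7  2.7] 7.8333
27 [-1.7 14.9  2.9] 8.0833
```

View pics/t2.png

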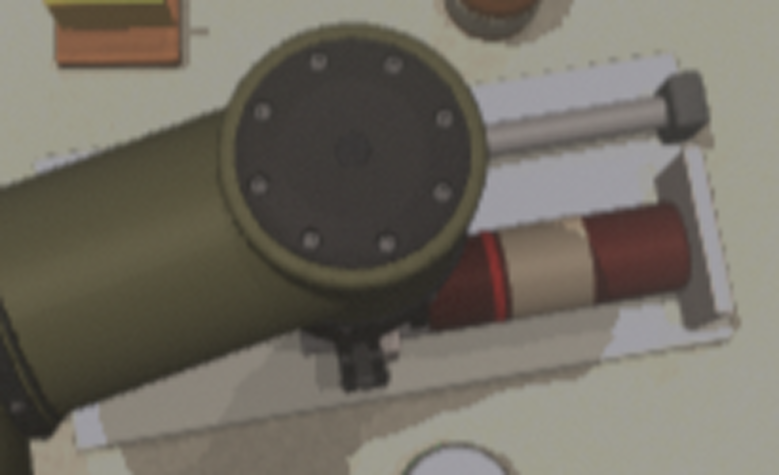

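The wrist covers the stop. The salami's far end, at crop (690,250), has reached the end plate, and its band has moved about 44 px (27 mm). The force is now rising with travel, so the pad is compressing, by about 7 mm so far. I'll push a little more, retreat and look.

Run:
```python
from h import *
for y in(25.5,24.2):
    ctrl.servo_line(w(-35,y,66),vel=.03);print(y,F())
ctrl.servo_line(w(-35,60,66),vel=.1)
ctrl.servo_line(w(-35,110,215),vel=.25)
q=ctrl.observe()["orientation"]
ctrl.servo_line(w(50,140,215),vel=.25)
b=ctrl.get_image("top")[:,:,::-1]
a=ctrl.get_image("scene")[:,:,::-1]
print(ctrl.observe()["time_s"])
cv2.imwrite("pics/t3.png",np.hstack([cv2.resize(b[130:240,220:375],(400,284),interpolation=cv2.INTER_CUBIC),cv2.resize(a[150:285,145:355],(400,257),interpolation=cv2.INTER_CUBIC)[:284] if 0 else cv2.resize(a[136:285,145:355],(400,284),interpolation=cv2.INTER_CUBIC)]))
cv2.imwrite("pics/t3full.png",b)
```

```text
25.5 [-1.8 17.2  3. ]
24.2 [-3.6 18.6  3.7]
10.525
```

View pics/t3.png

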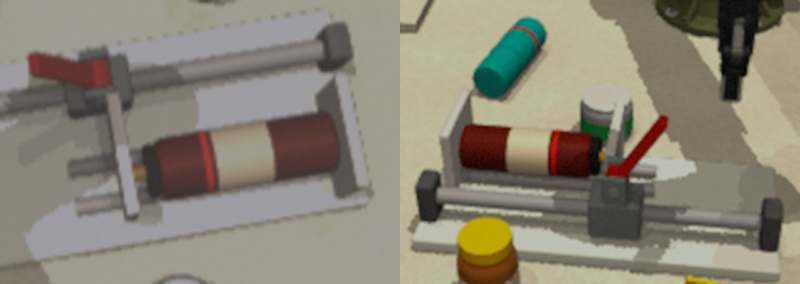

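The stop is now pressed against the salami. The plate's back edge runs from view (107,85) to (127,215), the lever tip is at (32,62), and the salami is home.

Run:
```python
from h import *
def loc(u,v,z):
    X=ray("top",220+u*155/400-.3,130+v*155/400-.3,z)[:2]-O;c,s=np.cos(TH),np.sin(TH)
    return 1e3*np.array([c*X[0]+s*X[1],-s*X[0]+c*X[1]])
for p,z in[((107,85),.115),((127,215),.115),((32,62),.177),((337,140),.075),((340,110),.11)]:print(p,loc(*p,z).round(1))
```

```text
(107, 85) [37.  16.5]
(127, 215) [-74.8  18.9]
(32, 62) [52.4 74.2]
(337, 140) [ -37.6 -175.9]
(340, 110) [ -17.  -174.9]
```

```bash
cat >> h.py <<'E'
def arc(deg,r,P=19,over=0):
    p=np.radians(deg);y=P-r*np.sin(p)+(5-over)*np.cos(p);z=95+r*np.cos(p)+(5-over)*np.sin(p)
    return w(50,y+11,z)
E
python3 - <<'E'
from h import *
ctrl.servo_line(w(50,125,215),vel=.2)
ctrl.servo_line(w(50,115,163),vel=.2);ctrl.hold(.1);print(F())
ctrl.servo_line(w(50,36,163),vel=.06);print(F())
for d,r in((15,75),(30,80),(40,85),(50,87)):
    ctrl.servo_line(arc(d,r),vel=.06);print(d,F())
b=ctrl.get_image("scene")[:,:,::-1];print(ctrl.observe()["time_s"])
cv2.imwrite("pics/s4.png",cv2.resize(b[110:285,145:355],None,fx=3,fy=3,interpolation=cv2.INTER_CUBIC))
E
```

```text
[ 1.5 -0.2  0.6]
[-0.3 -0.2  0.3]
15 [-1.2  0.3 -0.5]
30 [-1.3 -0.4 -0.3]
40 [ 0.1 -0.8  0.3]
50 [ 0.6 -0.4  0.1]
14.6333
```

View pics/s4.png

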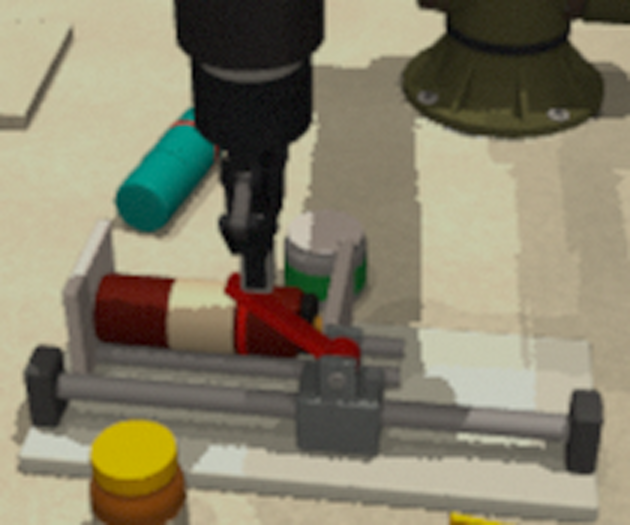

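The lever is over the top at roughly 50° past upright. The fingertip rests on its outer end at (255,290), with the tip at (235,285). Next I'll press it down through dead centre.

Run:
```python
from h import *
for d in(56,61,65,69,72,75,79,83,86):
    ctrl.servo_line(arc(d,85),vel=.05);f=F();print(d,f)
    if abs(f).max()>35: break
for o in(2,):
    ctrl.servo_line(arc(86,85,over=o),vel=.05);print("over",F())
ctrl.servo_line(w(50,-20,230),vel=.2)
ctrl.servo_line(w(50,150,260),vel=.25)
b=ctrl.get_image("top")[:,:,::-1];a=ctrl.get_image("scene")[:,:,::-1];print(ctrl.observe()["time_s"])
cv2.imwrite("pics/t5.png",np.hstack([cv2.resize(b[130:240,220:375],(400,284),interpolation=cv2.INTER_CUBIC),cv2.resize(a[136:285,145:355],(400,284),interpolation=cv2.INTER_CUBIC)]))
```

```text
56 [0.5 0.2 0.2]
61 [0.  0.  0.1]
65 [0.7 0.2 0.5]
69 [0.1 0.2 0.1]
72 [-0.  -0.5 -0.1]
75 [0.6 0.3 0.6]
79 [-0.4  0.1  0. ]
83 [-0.7 -0.   0.5]
86 [-0.4  1.5  5.2]
over [-3.9  2.3 11.3]
19.075
```

View pics/t5.png

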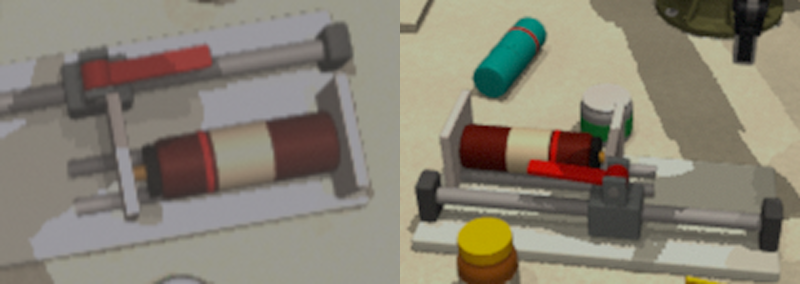

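Run:
```python
from h import *
for e in(85,80,71,60):
    p=np.radians(e);X=np.array(w(50,20-100*np.sin(p),95+100*np.cos(p)));s=proj("scene",X);t=proj("top",X)
    print(e,"scene view",400+(s[0]-145)*400/210,(s[1]-136)*400/210,"top view",(t[0]-220)*2.58,(t[1]-130)*2.58)
b=ctrl.get_image("top");a=ctrl.get_image("scene")
for n,i in(("top",b),("scene",a)):
    h=cv2.cvtColor(i,cv2.COLOR_RGB2HSV);m=((h[:,:,0]<4)|(h[:,:,0]>176))&(h[:,:,1]>190)&(i[:,:,0]>100)
    ys,xs=np.nonzero(m[140:240,180:340]);print(n,xs.min()+180 if len(xs) else None,xs.max()+180 if len(xs) else None)
print(F(),ctrl.observe()["time_s"])
```

```text
85 scene view 525.7077195638763 165.7072137870798 top view 213.51330299778215 53.735877856217144
80 scene view 526.3105020874494 159.67982646204257 top view 213.2377325036482 51.54685563731378
71 scene view 529.1080507360679 149.07677509087264 top view 210.48046192400636 47.983414967715724
60 scene view 535.4940989140213 136.89688948942685 top view 203.0877599905176 44.43692454677745
top None None
scene 212 263
[ 0.1 -0.  -0.9] 19.175
```

The lever tip measures (529,168), against a predicted (526,166) for the locked 85° pose. The stop hasn't moved, so the pad is still about 8 mm in, and the robot is clear.

```bash
python3 -c "
from workcell import ctrl
ctrl.hold(.3);print(ctrl.close_job())"
```

```text
the job is handed in; nothing more can be done
None
```

The job is handed in: the cameras show the salami home against the end plate, the pad pressed in about 8 mm, and the cam lever locked towards the salami's side; the jar, tin and sign were not touched, and it took about 19.5 s.

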